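# Clamp a glass slab with the torque-limiting knob

## Robot

A 7-joint arm with a two-finger parallel gripper is mounted at the origin on the work surface. World frame = base frame: x ahead of the robot, y to its left, z up, the work surface at z = 0. Lengths are in mm, angles in rad, forces in N, time in s.
With the tool pointing down it reaches from about 400 to 925 mm from the base axis. Payload 5.6 kg.
Tool frame: the origin (TCP) lies at the very end of the fingers, on their centre line; the grasp point (between the pads) lies 19 mm behind it; z points along the fingers, y is the line along which they close (so a half turn about z gives the same grasp; the last joint's range is limited). The gripper opens to 85 mm and grips with 20 to 120 N. Pads are 22 mm wide; open, the fingers measure 114 mm over their backs; the gripper's body (76 mm by 85 mm) begins 54 mm behind the grasp point. The pads swing forward as they close: fully open they stand 13 mm farther back than shut.
Start: joints at [-1.387, 0.468, -0.012, 1.603, 0.006, 1.071, -0.056], TCP at [146.2, 633.351, 231.29] pointing down, gripper open.
Joint ranges: [-2.53, 2.53], [-0.31, 2.02], [-1.57, 1.55], [0.28, 2.44], [-1.29, 4.43], [0.15, 1.84], [-2.92, 2.92]. Speed limits (rad/s): [2.57, 2.57, 3.14, 3.14, 3.14, 3.14, 3.14].

## Interface

Orientations are given as [roll, pitch, yaw] about the fixed x, y, z axes, in that order (R = Rz(yaw) Ry(pitch) Rx(roll)).
In Python, from cell import ctrl gives the robot as it stands. The module is installed in compiled form; this text tells all that it offers.
- The arm moves only by the tool play_rows, never from a script. Its argument "series" is one flat list of numbers, 7 for each row, row after row: the shift along the tool's x, y, z in mm, then the turn, a rotation vector about the tool's x, y, z in degrees, then the finger opening in mm, from 0 to 85.4. A call has exactly 5 rows; each row shifts and turns the commanded pose from where the row before left it, along the tool's axes as they then stand; what a row does not reach is not made up. A row lasts 1/12 s, in which the tool goes at most 41.7 mm and 7.16 degrees, less where a joint would pass 70% of its speed; a pose out of reach is approached as far as the arm can. A call is refused whole if a number of a shift passes 41.7 or a number of a turn 7.16, either way. A call with a gripper value outside its range is refused whole. The fingers move at their own pace and stop on an object; "squeeze" is the grip in N (left out, the last holds). Time passes only in rows, so rows that do not move let the fingers close, or fill a call up. It gives the time, the measured TCP pose, the force, the opening and the grip force at its end, in the units of the state.
- ctrl.read_state(): the state, without advancing time (a new reading comes with each control period).
- ctrl.camera(name): name is "scene" or "top" or "wrist"; returns a dict with "image" (384x512x3 uint8, red, green, blue), "z_map" (384x512 float32, mm along the optical axis (not along the pixel's ray), 0 where there is no reading), "fx", "fy", "cx", "cy" (pixels), "pose" (4x4, takes a point from camera to world coordinates). Camera axes: x right, y up, looking along -z (the intrinsics and any distortion apply to the point x, -y, -z); pixel columns grow to the right and rows downward; lengths in mm; the calibration is good to about 2 mm. The wrist camera is an equidistant fisheye: a pixel r from the principal point sees the ray r / f radians off the axis. A picture is of the moment at which its call begins.
- ctrl.job_done(): hands the job in; it is judged then, once.
The state is a dict: "clock": time; "joint_pos": joint angles; "joint_vel": joint speeds; "tau": joint torques, N m; "eef_pos": TCP position; "tcp_rot": TCP orientation; "contact_force": force on the tool from outside, world axes, zero at the start; "moment": the same for the moment, N m; "finger_gap": finger opening in mm; "gripper_force": force on a finger pad.
Only numpy, scipy, OpenCV 4.12 (cv2) and the standard library are available. Lean on these libraries where they do the work, as an engineer would, in place of code of your own. Each camera call takes 0.05 s, during which the arm holds its last target. There are 200 camera calls.

## Task

Slide the thick amber glass slab sideways along the fixture's back fence, flat on the bed and without lifting it, from the yellow corner marks into the green corner marks under the pressure foot. Then clamp it: turn the red wing knob clockwise until its torque clutch slips with a click, and stop there (one click is enough, never more than three). Leave the slab clamped, and do not disturb the jar, the hand pad and the pliers.

Things in the scene. Friction and masses are not known exactly. Their poses are not given: they have to be found in the camera images.
- fixture: Glass hold-down fixture, fixed. Origin: on the spindle's upright axis, at table height; z up, x away from the robot, y along the fence to the loading end. Grey bed 20 mm thick, x -75 to 155, y -115 to 325 mm. Back fence: face at x 47, 12 wide, 14 mm above the bed. Post at x 112; its arm (30 wide, top 100 mm above the table) reaches to the spindle boss (38 dia., underside at 77 mm).
- place (a point): Centre of the green corner marks, on the top of the bed: (0, 35, 20) mm in the fixture's frame. The marks frame the slab's 90 x 200 mm footprint with 1.5 mm to spare all round; a slab there is 2 mm clear of the fence. The yellow marks, the loading place, are 125 mm farther along +y.
- slab: Loose amber glass slab, 90 (x) x 200 (y) x 20 mm (z), about 0.85 kg, origin at the centre of its underside, long side along the fence. Starts flat on the bed near the yellow marks, 80 to 150 mm in +y from the green marks and 2 to 12 mm farther from the fence than there. Slides with about 5 N.
- foot: Round rubber-faced pressure foot, 37 mm across, 14 mm high, on the spindle's lower end; origin at the centre of its underside. Goes down as the knob turns clockwise, without turning itself. Starts 42.5 to 46 mm above the table: the slab (top at 40 mm on the bed) passes freely under it.
- screw (a joint): Turn of the spindle and its dark collar (52 mm dia., white index line, under the wings), rad, growing clockwise from above; 10 mm lead a turn. 0 = foot 46 mm above the table; starts at 0 to 2.2; the foot meets the slab at about 3.8. Self-locking; turns with about 0.15 N m until the foot meets the slab.
- knob (a joint): Slip of the red wing knob on the spindle, rad, clockwise, 0 at the start. Wings and spindle turn together; about 0.8 rad after the foot meets the slab the clutch gives at about 0.4 N m: the spindle stops (and eases back 0.4 rad, still clamped), the wings slip on and snap ahead after each half click. A click is 0.785; the knob rests at whole clicks. Anticlockwise it drives the spindle and undoes the clamp.
- wing_tip (a point): Outer end of the white-tipped wing, mid-height, 65 mm from the fixture's z axis, about which the knob turns. Two opposite wings, 12 mm thick, on a 47 mm hub; at the start of the thread they span 122 to 150 mm above the table, and sink with the foot by 8 mm at most. At screw + knob = 0 this wing points along the fixture's +x. Closed fingers can push a wing round from behind, clear of the arm.
- jar: Bystander: green glass jar of frit with a black lid, 62 mm diameter, 85 mm high, upright; origin at the centre of its underside.
- handpad: Bystander: diamond hand pad, black and orange, 55 x 90 x 22 mm, lying on the table; origin at the centre of its underside.
- pliers: Bystander: running pliers with red handles, about 175 mm long, 16 mm high, lying on the table; origin under the pivot, jaws to its +x.
Mind the look-alikes: they are no part of the job. What is shaped like the slab but blue is not meant.

How it is judged (in metres and radians):
On the way, in this order (a step that is already met when the one before it is completed fails the run):
1. the slab lies in the green marks, not yet clamped, and the knob has not slipped (horizontal distance between slab and place below 0.012 m and angle between the y axis of slab and the y axis of fixture, either way round below 0.08 rad and contact force between foot and slab below 2 N and value of joint knob below 0.3 rad and linear speed of slab below 0.02 m/s), for 0.2 s.
2. the foot presses on the slab and the knob has clicked (contact force between foot and slab above 20 N and value of joint knob above 0.6 rad), for 0.1 s.
At the end, for the whole second after the job is handed in: The slab lies at rest in the green marks (centre within 12 mm, turned by less than 0.08 rad), the foot presses on it with more than 20 N, and the knob has slipped by one to three clicks (knob 0.6 to 2.7 rad) (all of step 2 and horizontal distance between slab and place below 0.012 m and angle between the y axis of slab and the y axis of fixture, either way round below 0.08 rad and value of joint knob below 2.7 rad and linear speed of slab below 0.01 m/s); the robot touches nothing.
It fails at once if the knob is driven on past three clicks (value of joint knob above 2.7 rad).
It fails at once if the slab is lifted off the bed or tipped (height (world z) of slab above 0.028 m or angle between slab's own z axis and vertical above 0.08 rad).
It fails at once if the jar, the hand pad or the pliers are moved by more than 30 mm or the jar is knocked over (distance of any of jar, handpad, pliers from where it was at the start of the episode above 0.03 m or angle between jar's own z axis and vertical above 0.5 rad).
It also fails if it takes over 69 s, if anything falls off the work surface, if the arm or the gripper's body presses on something with over 40 N, if the wrist force passes 120 N, or if a joint passes its speed limit or range.

## Working session

There is one attempt and no reset: what is moved stays moved. The work goes in short steps, Python scripts to look and compute and a tool call to move; the robot and the scene stay as the last step left them, time stands still between calls to the robot, and variables do not carry over. Pictures are saved under pics/ and viewed, at most 10 in all, crops included, and the job is handed in when it is done.

Besides the shell and the picture viewer there is one more tool, called in YAML: its name, and indented under it one key for each argument. play_rows: Moves the arm, as the interface text tells. Its arguments: {"type":"object","properties":{"series":{"type":"array","items":{"type":"number"}},"squeeze":{"type":"number"}},"required":["series"]}

```bash
mkdir -p pics
cat > h.py <<'E'
import numpy as np, cv2
from cell import ctrl
def pts(c):
    h,w=c['z_map'].shape; v,u=np.mgrid[:h,:w].astype(float); z=c['z_map']
    P=np.stack([(u-c['cx'])/c['fx']*z,-(v-c['cy'])/c['fy']*z,-z,np.ones_like(z)],-1)
    return (P@np.array(c['pose']).T)[...,:3]
def ray(c,u,v,zp):
    T=np.array(c['pose']); d=T[:3,:3]@np.array([(u-c['cx'])/c['fx'],-(v-c['cy'])/c['fy'],-1]); o=T[:3,3]
    return o+d*(zp-o[2])/d[2]
E
python3 - <<'E'
from h import *
s=ctrl.read_state(); print(s)
a=[ctrl.camera(n) for n in('top','scene')]
for n,c in zip(('top','scene'),a): print(n,c['fx'],c['cx'],c['cy'],np.round(c['pose'],3).tolist())
import pickle; pickle.dump(a,open('c0.pkl','wb'))
cv2.imwrite('pics/a.png',cv2.resize(a[0]['image'][...,::-1],(800,600)))
cv2.imwrite('pics/b.png',cv2.resize(a[1]['image'][...,::-1],(800,600)))
E
```

```text
{'clock': 0.0, 'joint_pos': array([-1.38705812,  0.46837406, -0.01158731,  1.60363764,  0.00601683,
        1.07141935, -0.05629982]), 'joint_vel': array([-0.00187412, -0.00019171,  0.00053646,  0.0005047 , -0.00028006,
        0.00025256, -0.00022565]), 'tau': array([-1.23776263e-03, -5.32383013e+01,  2.10679136e-02, -2.51297235e+01,
        1.14448933e-02,  7.86777033e-03,  3.03293928e-05]), 'eef_pos': array([146.07335939, 632.78877558, 230.33455979]), 'tcp_rot': array([-3.13979424e+00,  1.47439751e-04,  2.91478509e+00]), 'contact_force': array([-0.49626395,  0.12546192, -0.28106198]), 'moment': array([-0.04664123,  0.02939397,  0.04663307]), 'gripper_force': 0.0, 'finger_gap': 85.57327907539873}
top 442.15261648318966 257.8009191309528 186.85696707944172 [[0.011, 0.996, -0.091, 319.938], [-1.0, 0.011, 0.003, -7.356], [0.004, 0.091, 0.996, 1753.794], [0.0, 0.0, 0.0, 1.0]]
scene 433.41290384361906 247.83283800103163 186.63417981869196 [[0.703, -0.488, 0.517, 1223.39], [0.711, 0.486, -0.508, -735.191], [-0.004, 0.725, 0.689, 1114.227], [0.0, 0.0, 0.0, 1.0]]
```

View pics/a.png

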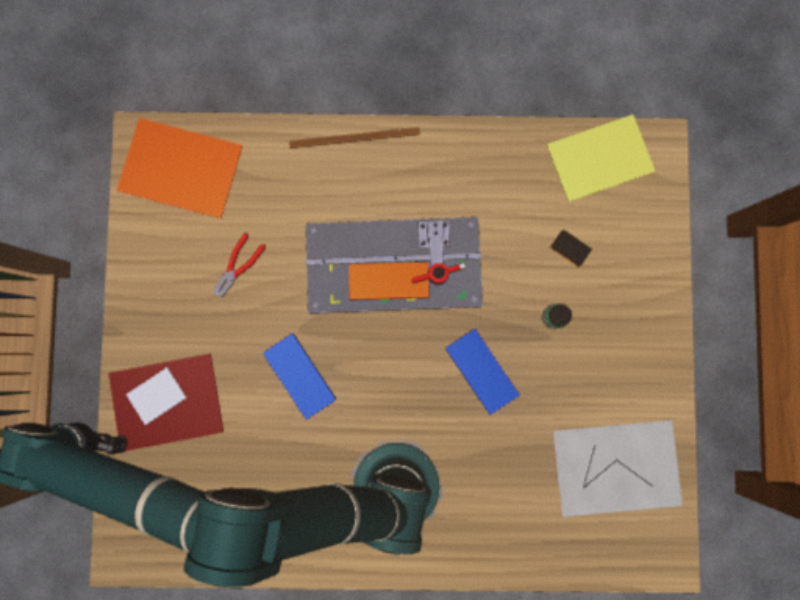

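View pics/b.png

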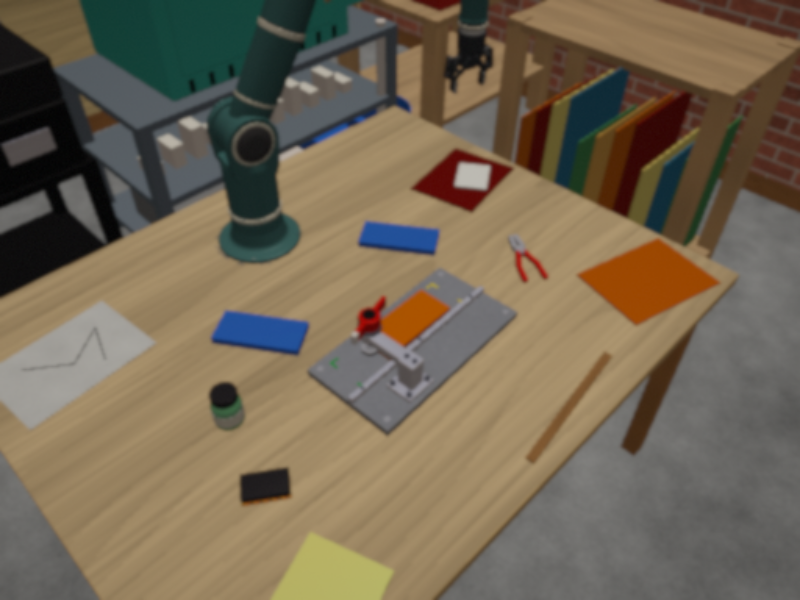

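The top view shows the fixture bed spanning pixels (306-481, 217-313) and the amber slab at (389,281). The red knob is at (438,272), with its white tip at (461,266). The pliers are at (238,265), the jar at (557,316) and the hand pad at (571,248).

Look-alikes: blue slabs at (299,376) and (482,371), and a flat orange sheet at (180,167). Only the amber slab on the bed fits the description.

Run:
```python
from h import *
import pickle
a=pickle.load(open('c0.pkl','rb')); c=a[0]; im=c['image']; P=pts(c)
hsv=cv2.cvtColor(im,cv2.COLOR_RGB2HSV); H,S,V=[hsv[...,i].astype(int) for i in range(3)]
roi=np.zeros(H.shape,bool); roi[130:210,185:320]=1
def rect(m,z,name):
    m=cv2.morphologyEx(m.astype(np.uint8),cv2.MORPH_CLOSE,np.ones((7,7)))
    k=max(cv2.findContours(m,0,1)[0],key=cv2.contourArea)[:,0]
    W=np.array([ray(c,u,v,z)[:2] for u,v in k],np.float32)
    r=cv2.minAreaRect(W); print(name,r, cv2.boxPoints(r).round(1).tolist()); return r
print('samples bed',hsv[150,210],'slab',hsv[180,240],'table',hsv[215,200],'slab z',P[180,240],'bed z',P[150,210],'table',P[215,200])
rect(roi&(S<70),20,'bed')
am=roi&(H>5)&(H<18)&(S>200); rect(am,40,'slab')
red=roi&((H<4)|(H>174))&(S>150); 
ys,xs=np.nonzero(red); print('red',xs.mean(),ys.mean(),len(xs),[ray(c,u,v,140).round(1).tolist() for u,v in [(xs.min(),ys[xs.argmin()]),(xs.max(),ys[xs.argmax()]),(xs.mean(),ys.mean())]])
print('px z',np.percentile(P[red][:,2],[10,50,90]))
cv2.imwrite('pics/c.png',cv2.resize(im[130:210,185:320,::-1],(800,474),interpolation=cv2.INTER_CUBIC))
c=a[1]
cv2.imwrite('pics/d.png',cv2.resize(c['image'][165:285,190:340,::-1],(750,600),interpolation=cv2.INTER_CUBIC))
```

```text
samples bed [130  14 112] slab [ 13 206 203] table [ 16 105 162] slab z [502.40294676  57.50236039  41.211889  ] bed z [622.79208775 178.94570379  20.79429082] table [ 3.65685312e+02  2.15312389e+02 -1.35702672e-01]
bed ((548.4072265625, 14.567474365234375), (231.44882202148438, 443.4307556152344), 2.8704676628112793) [[421.70001220703125, 230.1999969482422], [443.8999938964844, -212.6999969482422], [675.0999755859375, -201.10000610351562], [652.9000244140625, 241.8000030517578]]
slab ((506.93646240234375, 24.495986938476562), (86.26891326904297, 191.341064453125), 0.6542641520500183) [[462.70001220703125, 119.69999694824219], [464.8999938964844, -71.69999694824219], [551.2000122070312, -70.69999694824219], [549.0, 120.69999694824219]]
red 279.7463768115942 174.79710144927537 138 [[496.6, -34.3, 140.0], [531.1, -140.6, 140.0], [512.8, -92.0, 140.0]]
px z [140.6150141  147.32239934 152.5241188 ]
```

View pics/c.png

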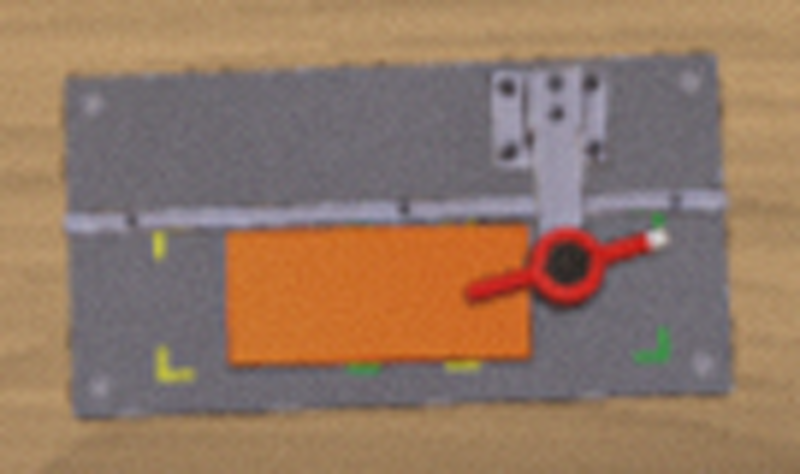

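The crop confirms it: the amber slab lies on the bed between the yellow marks, spanning (228-530, 225-365). The knob hub is at (567,265), with the white wing tip at (657,238). The bed measures 231x443 mm against the true 230x440, the fixture yaw is +2.87°, and the origin comes out near (513.7,-92.3), which matches the knob centre.

I'll push the +y end face with part-open fingers, which gives two contact points, and square it to the fixture.

```bash
cat >> h.py <<'E'
O=np.array([513.7,-92.3]); YAW=np.radians(2.87)
def F(x,y): c,s=np.cos(YAW),np.sin(YAW); return O+[c*x-s*y,s*x+c*y]
def inv(p): c,s=np.cos(YAW),np.sin(YAW); d=np.array(p)[:2]-O; return np.array([c*d[0]+s*d[1],-s*d[0]+c*d[1]])
def Rt(y): c,s=np.cos(y),np.sin(y); return np.array([[c,s,0],[s,-c,0],[0,0,-1.]])
def plan(way,gap,p=None,y=None):
    """way: (x,y,z world, yaw, rows); prints rows of tool-frame moves"""
    s=ctrl.read_state(); p=np.array(s['eef_pos'] if p is None else p,float); y=s['tcp_rot'][2] if y is None else y; out=[]
    for X,Y,Z,yw,n in way:
        dy=(yw-y+np.pi)%(2*np.pi)-np.pi; t=np.array([X,Y,Z],float)
        for k in range(n,0,-1):
            d=np.round(Rt(y).T@(t-p)/k,1); a=np.round(-np.degrees(dy)/k,2)
            out.append([*d,0,0,a,gap]); p=p+Rt(y)@d; y-=np.radians(a); dy+=np.radians(a)
    for i in range(0,len(out),5): print(','.join('%g'%v for r in out[i:i+5] for v in r))
E
python3 - <<'E'
from h import *
a=F(-2,258); print(a,F(-2,147))
plan([(*a,120,1.621,20),(*a,26,1.621,5)],35)
E
```

```text
[498.78444731 165.27625335] [504.34221785  54.41547946]
-22.4,-18.8,5.5,0,0,3.71,35,-23.6,-17.3,5.5,0,0,3.71,35,-24.7,-15.8,5.5,0,0,3.71,35,-25.7,-14.1,5.5,0,0,3.71,35,-26.5,-12.4,5.5,0,0,3.71,35
-27.3,-10.7,5.5,0,0,3.7,35,-27.9,-8.9,5.5,0,0,3.71,35,-28.4,-7.1,5.5,0,0,3.7,35,-28.8,-5.2,5.5,0,0,3.71,35,-29.1,-3.4,5.5,0,0,3.7,35
-29.2,-1.5,5.5,0,0,3.71,35,-29.3,0.4,5.5,0,0,3.7,35,-29.2,2.3,5.6,0,0,3.71,35,-29,4.2,5.5,0,0,3.7,35,-28.7,6,5.6,0,0,3.71,35
-28.2,7.9,5.5,0,0,3.7,35,-27.6,9.7,5.6,0,0,3.71,35,-27,11.4,5.5,0,0,3.7,35,-26.1,13.2,5.6,0,0,3.71,35,-25.3,14.8,5.5,0,0,3.7,35
0,0,18.8,0,0,0,35,0,0,18.8,0,0,0,35,0,0,18.8,0,0,0,35,0,0,18.8,0,0,0,35,0.1,0,18.8,0,0,0,35
```

play_rows:
  series: [-22.4,-18.8,5.5,0,0,3.7,35,-23.6,-17.3,5.5,0,0,3.7,35,-24.7,-15.8,5.5,0,0,3.7,35,-25.7,-14.1,5.5,0,0,3.7,35,-26.5,-12.4,5.5,0,0,3.7,35]

```text
clock: 0.52
eef_pos: [235.0, 515.0, 203.1]
tcp_rot: [-3.141, 0.0, 2.589]
contact_force: [0.4, 0.7, -0.3]
finger_gap: 34.6
gripper_force: 0.0
```

play_rows:
  series: [-27.3,-10.7,5.5,0,0,3.7,35,-27.9,-8.9,5.5,0,0,3.7,35,-28.4,-7.1,5.5,0,0,3.7,35,-28.8,-5.2,5.5,0,0,3.7,35,-29.1,-3.4,5.5,0,0,3.7,35]

```text
clock: 0.93
eef_pos: [323.3, 398.3, 175.9]
tcp_rot: [-3.141, 0.0, 2.266]
contact_force: [-0.2, -0.4, -0.0]
finger_gap: 35.3
gripper_force: 0.0
```

play_rows:
  series: [-29.2,-1.5,5.5,0,0,3.7,35,-29.3,0.4,5.5,0,0,3.7,35,-29.2,2.3,5.5,0,0,3.7,35,-29,4.2,5.5,0,0,3.7,35,-28.7,6,5.5,0,0,3.7,35]

```text
clock: 1.35
eef_pos: [411.5, 281.5, 148.4]
tcp_rot: [-3.141, 0.0, 1.943]
contact_force: [0.3, 0.6, 0.0]
finger_gap: 34.7
gripper_force: 0.0
```

play_rows:
  series: [-28.2,7.9,5.5,0,0,3.7,35,-27.6,9.7,5.5,0,0,3.7,35,-27,11.4,5.5,0,0,3.7,35,-26.1,13.2,5.5,0,0,3.7,35,-25.3,14.8,5.5,0,0,3.7,35]

```text
clock: 1.77
eef_pos: [499.9, 164.9, 120.9]
tcp_rot: [-3.141, 0.0, 1.62]
contact_force: [0.7, -0.3, 1.3]
finger_gap: 34.7
gripper_force: 0.0
```

play_rows:
  series: [0,0,0,0,0,0,35,0,0,0,0,0,0,35,0,0,0,0,0,0,35,0,0,0,0,0,0,35,0,0,0,0,0,0,35]

```text
clock: 2.18
eef_pos: [498.8, 167.5, 121.4]
tcp_rot: [-3.141, -0.001, 1.626]
contact_force: [0.2, -0.0, 1.0]
finger_gap: 34.8
gripper_force: 0.0
```

play_rows:
  series: [0,0,19,0,0,0,35,0,0,19,0,0,0,35,0,0,19,0,0,0,35,0,0,19,0,0,0,35,0,0,19,0,0,0,35]

```text
clock: 2.6
eef_pos: [499.0, 167.4, 25.7]
tcp_rot: [3.141, -0.001, 1.625]
contact_force: [-0.1, 1.3, 0.3]
finger_gap: 35.0
gripper_force: 0.0
```

play_rows:
  series: [-6,0,0,0,0,0,35,-6,0,0,0,0,0,35,-6,0,0,0,0,0,35,-4,0,0,0,0,0,35,-3,0,0,0,0,0,35]

```text
clock: 3.02
eef_pos: [501.6, 140.5, 27.5]
tcp_rot: [3.139, -0.001, 1.622]
contact_force: [0.1, 0.4, -0.2]
finger_gap: 35.0
gripper_force: 0.0
```

play_rows:
  series: [-3,0,0,0,0,0,35,-3,0,0,0,0,0,35,-3,0,0,0,0,0,35,-3,0,0,0,0,0,35,-3,0,0,0,0,0,35]

```text
clock: 3.43
eef_pos: [501.4, 129.7, 27.0]
tcp_rot: [3.141, -0.004, 1.625]
contact_force: [-1.4, 8.3, 3.6]
finger_gap: 35.0
gripper_force: 4.2
```

play_rows:
  series: [-4,0,0,0,0,0,35,-4,0,0,0,0,0,35,-4,0,0,0,0,0,35,-4,0,0,0,0,0,35,-4,0,0,0,0,0,35]

```text
clock: 3.85
eef_pos: [503.0, 109.4, 27.0]
tcp_rot: [3.14, -0.004, 1.626]
contact_force: [-0.2, 7.6, 1.6]
finger_gap: 34.8
gripper_force: 3.8
```

```bash
cat >> h.py <<'E'
def slab(save=None):
    c=ctrl.camera('top'); im=c['image']; hsv=cv2.cvtColor(im,cv2.COLOR_RGB2HSV); H,S,V=[hsv[...,i].astype(int) for i in range(3)]
    m=np.zeros(H.shape,np.uint8); m[130:210,185:320]=((H>5)&(H<20)&(S>165))[130:210,185:320]
    m=cv2.morphologyEx(cv2.morphologyEx(m,cv2.MORPH_OPEN,np.ones((3,3))),cv2.MORPH_CLOSE,np.ones((11,11)))
    k=max(cv2.findContours(m,0,1)[0],key=cv2.contourArea)[:,0]
    W=np.array([ray(c,u,v,40)[:2] for u,v in k]); f=np.array([inv(w) for w in W])
    print('fixture frame rect',cv2.minAreaRect(f.astype(np.float32)),'x',f[:,0].min(),f[:,0].max(),'y',f[:,1].min(),f[:,1].max())
    if save: cv2.imwrite(save,cv2.resize(im[130:210,185:320,::-1],(800,474),interpolation=cv2.INTER_CUBIC))
E
python3 -c "
from h import *
slab('pics/e.png'); print(inv(ctrl.read_state()['eef_pos']),ctrl.read_state()['eef_pos'])"
```

```text
fixture frame rect ((0.01216888427734375, 86.88402557373047), (87.99034118652344, 184.1201934814453), 0.20117118954658508) x -44.08771072562851 44.09319884877841 y -5.238115900290945 178.79832911160332
[ -0.62100169 200.7218704 ] [503.02963219 108.13901354  26.99562054]
```

View pics/e.png

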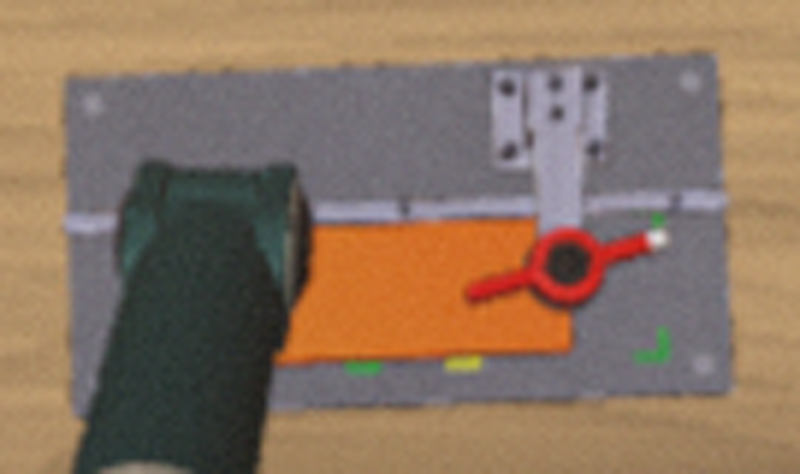

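Slab squared to the fixture (0.2°) and x≈0; its right end is at (571,350), about 55 mm short of the green marks.

play_rows:
  series: [-5,0,0,0,0,0,35,-5,0,0,0,0,0,35,-5,0,0,0,0,0,35,-5,0,0,0,0,0,35,-5,0,0,0,0,0,35]

```text
clock: 4.32
eef_pos: [504.4, 84.3, 27.0]
tcp_rot: [3.14, -0.004, 1.626]
contact_force: [-0.5, 7.0, 2.7]
finger_gap: 34.9
gripper_force: 3.8
```

play_rows:
  series: [-5,0,0,0,0,0,35,-5,0,0,0,0,0,35,-5,0,0,0,0,0,35,-5,0,0,0,0,0,35,-4,0,0,0,0,0,35]

```text
clock: 4.73
eef_pos: [505.7, 60.2, 27.0]
tcp_rot: [3.14, -0.003, 1.626]
contact_force: [-0.0, 8.2, 1.9]
finger_gap: 34.8
gripper_force: 4.0
```

```bash
python3 -c "
from h import *
slab('pics/f.png'); print(inv(ctrl.read_state()['eef_pos']),ctrl.read_state()['eef_pos'])"
```

```text
fixture frame rect ((0.18001556396484375, 33.905738830566406), (87.37041473388672, 180.98196411132812), 0.20108696818351746) x -43.495103619090976 44.12221098374003 y -56.599715666830676 124.2566812366029
[ -0.40824426 151.57404489] [505.70295462  59.0634864   26.95698253]
```

View pics/f.png

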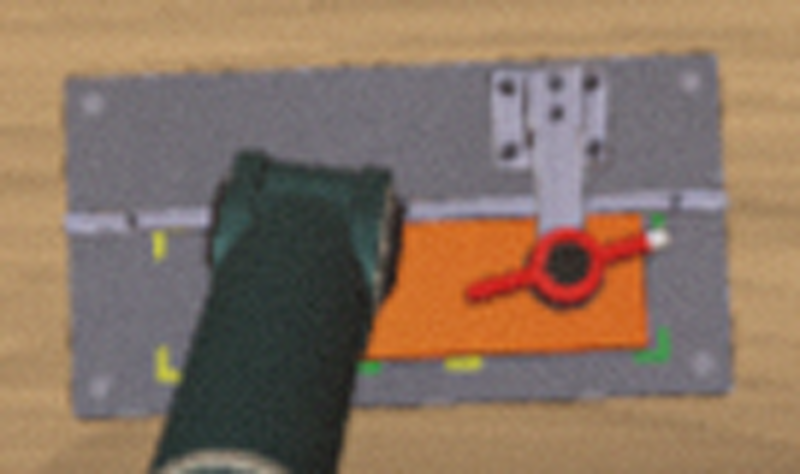

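play_rows:
  series: [-3,0,0,0,0,0,35,-2,0,0,0,0,0,35,-1,0,0,0,0,0,35,0,0,0,0,0,0,35,0,0,0,0,0,0,35]

```text
clock: 5.2
eef_pos: [506.0, 54.1, 27.0]
tcp_rot: [3.14, -0.003, 1.626]
contact_force: [-0.5, 6.4, 3.7]
finger_gap: 35.0
gripper_force: 3.3
```

play_rows:
  series: [10,0,0,0,0,0,35,20,0,0,0,0,0,35,25,0,0,0,0,0,35,20,0,-20,0,0,0,20,0,0,-35,0,0,0,0]

```text
clock: 5.62
eef_pos: [498.3, 130.6, 79.0]
tcp_rot: [-3.135, 0.001, 1.63]
contact_force: [1.2, 0.1, -0.4]
finger_gap: 11.7
gripper_force: 0.0
```

play_rows:
  series: [0,0,-35,0,0,0,0,0,0,-35,0,0,0,0,20,0,-25,0,0,0,0,30,0,0,0,0,0,0,10,0,0,0,0,0,0]

```text
clock: 6.03
eef_pos: [498.7, 190.9, 178.3]
tcp_rot: [3.138, -0.004, 1.627]
contact_force: [0.2, 0.3, -0.2]
finger_gap: -0.0
gripper_force: 0.0
```

```bash
python3 -c "
from h import *
slab('pics/g.png'); print(inv(ctrl.read_state()['eef_pos']),ctrl.read_state()['eef_pos'],ctrl.read_state()['joint_pos'].round(2))
c=ctrl.camera('scene'); cv2.imwrite('pics/g2.png',cv2.resize(c['image'][170:280,190:335,::-1],(790,600),interpolation=cv2.INTER_CUBIC))
"
```

```text
fixture frame rect ((0.18554306030273438, 35.368526458740234), (87.4038314819336, 196.658935546875), 0.28292080760002136) x -43.937351128833534 43.97181256595691 y -63.11853437516716 133.79346030539818
[ -1.75361914 284.17643802] [497.71986476 191.43219483 176.97249206] [-0.77  0.35  0.42  1.96 -0.19  0.86 -0.2 ]
```

View pics/g.png

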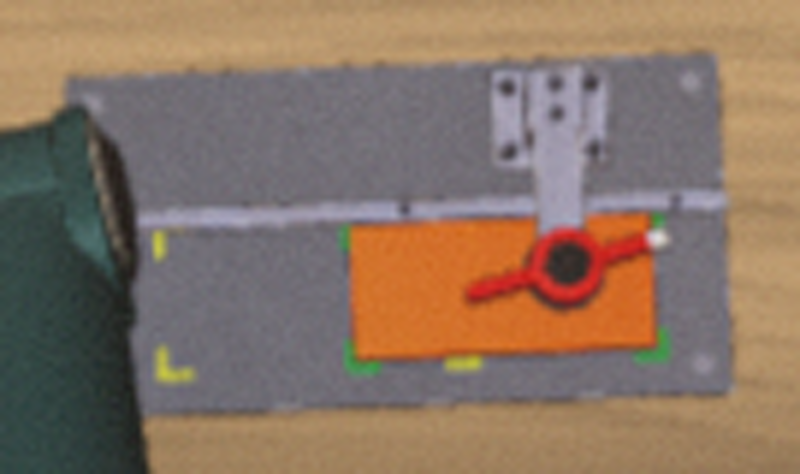

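The slab is in the green marks: measured (0.2, 35.4) mm against a target of (0, 35), turned 0.3°, with corners framed by green at (350,225), (365,365) and (655,350). Next is the knob. I'll push the +y wing from behind with closed fingers, staying above the arm.

play_rows:
  series: [-26,-4.5,0,0,0,0,0,-26,-4.5,0,0,0,0,0,-26,-4.5,0,0,0,0,0,-26,-4.5,0,0,0,0,0,-26,-4.5,0,0,0,0,0]

```text
clock: 6.55
eef_pos: [481.4, 52.2, 175.3]
tcp_rot: [-3.139, 0.001, 1.622]
contact_force: [0.2, -0.1, 0.5]
finger_gap: -0.1
gripper_force: 0.0
```

play_rows:
  series: [-26,-4.5,0,0,0,0,0,-26,-4.5,0,0,0,0,0,-26,-4.5,0,0,0,0,0,-26,-4,0,0,0,0,0,-24,-3,0,0,0,0,0]

```text
clock: 6.97
eef_pos: [467.1, -76.7, 175.4]
tcp_rot: [-3.139, 0.001, 1.621]
contact_force: [0.6, 0.3, 0.5]
finger_gap: -0.0
gripper_force: 0.0
```

play_rows:
  series: [0,0,15,0,0,0,0,0,0,15,0,0,0,0,0,0,15,0,0,0,0,0,0,16,0,0,0,0,0,0,0,0,0,0,0]

```text
clock: 7.38
eef_pos: [465.6, -74.9, 112.3]
tcp_rot: [-3.134, 0.001, 1.621]
contact_force: [-0.2, -0.5, 0.0]
finger_gap: 0.1
gripper_force: 0.0
```

```bash
cat >> h.py <<'E'
def arc(t0,t1,st,r,z=116):
    s=ctrl.read_state(); print(inv(s['eef_pos']),s['eef_pos'][2],s['tcp_rot'],s['joint_pos'].round(2))
    plan([(*F(r*np.cos(np.radians(t)),r*np.sin(np.radians(t))),z,s['tcp_rot'][2],1) for t in np.arange(t0,t1,-st)],0)
E
python3 -c "
from h import *
arc(145,-56,8,52)"
```

```text
[-47.17593126  19.75242769] 112.25656067289702 [-3.13431304e+00  6.41195935e-04  1.62131178e+00] [-0.33  0.37  0.5   2.15 -0.27  0.69  0.4 ]
10.1,4.6,-3.7,0,0,-0,0,5.6,4.6,-0,0,0,-0,0,5,5.3,-0,0,0,-0,0,4.1,5.9,-0,0,0,-0,0,3.3,6.5,-0,0,0,-0,0
2.4,6.8,-0,0,0,-0,0,1.3,7.2,-0,0,0,-0,0,0.4,7.2,-0,0,0,-0,0,-0.6,7.2,-0,0,0,-0,0,-1.7,7.1,-0,0,0,-0,0
-2.6,6.8,-0,0,0,-0,0,-3.5,6.3,-0,0,0,-0,0,-4.3,5.8,-0,0,0,-0,0,-5.2,5.1,-0,0,0,-0,0,-5.8,4.4,-0,0,0,-0,0
-6.3,3.5,-0,0,0,-0,0,-6.8,2.6,-0,0,0,-0,0,-7.1,1.6,-0,0,0,-0,0,-7.2,0.7,-0,0,0,-0,0,-7.2,-0.4,-0,0,0,-0,0
-7.2,-1.4,-0,0,0,-0,0,-6.8,-2.4,-0,0,0,-0,0,-6.5,-3.3,-0,0,0,-0,0,-5.9,-4.1,-0,0,0,-0,0,-5.3,-5,-0,0,0,-0,0
-4.6,-5.6,-0,0,0,-0,0
```

play_rows:
  series: [10,4.6,-3,0,0,0,0,5.6,4.6,0,0,0,0,0,5,5.3,0,0,0,0,0,4.1,5.9,0,0,0,0,0,3.3,6.5,0,0,0,0,0]

```text
clock: 7.8
eef_pos: [494.1, -44.7, 118.3]
tcp_rot: [-3.14, 0.0, 1.623]
contact_force: [-3.3, -2.4, 0.6]
finger_gap: 0.1
gripper_force: 1.3
```

play_rows:
  series: [2.4,6.8,0,0,0,0,0,1.3,7.2,0,0,0,0,0,0.4,7.2,0,0,0,0,0,-0.6,7.2,0,0,0,0,0,-1.7,7.1,0,0,0,0,0]

```text
clock: 8.22
eef_pos: [530.2, -40.4, 118.1]
tcp_rot: [-3.141, -0.0, 1.624]
contact_force: [-3.0, -0.5, -0.5]
finger_gap: -0.1
gripper_force: 1.3
```

```bash
cat >> h.py <<'E'
def tip():
    c=ctrl.camera('top'); im=c['image']; P=pts(c); hsv=cv2.cvtColor(im,cv2.COLOR_RGB2HSV)
    roi=np.zeros(P.shape[:2],bool); roi[150:200,260:300]=1
    h=roi&(P[...,2]>105)&(P[...,2]<162); w=h&(hsv[...,1]<90)&(hsv[...,2]>120); r=h&((hsv[...,0]<6)|(hsv[...,0]>172))&(hsv[...,1]>130)
    for n,m in(('white',w),('red',r)):
        q=np.array([inv(ray(c,u,v,138)) for v,u in zip(*np.nonzero(m))])
        if len(q):
            R=np.hypot(*q.T); q=q[(R>42)&(R<72)]; print(n,[(int(x),int(y),round(float(np.degrees(np.arctan2(y,x))))) for x,y in q])
E
python3 -c "
from h import *
tip(); arc(65,-130,8,52,114)"
```

```text
white [(-29, -47, -122), (-32, -43, -127), (-32, -47, -125), (-32, -50, -123), (-33, -54, -121), (-36, -43, -130), (-36, -46, -128), (-36, -50, -126), (-40, -43, -133), (-40, -46, -131)]
red [(-21, -36, -120), (-25, -36, -125), (-25, -40, -122), (-25, -43, -120), (-28, -32, -131), (-28, -36, -128), (-28, -39, -126), (-29, -43, -124), (-32, -36, -132), (-32, -39, -129)]
[20.67101782 50.53650384] 118.34773779381024 [3.14019612e+00 3.02214890e-04 1.62359612e+00] [-0.37  0.45  0.48  2.   -0.3   0.75  0.34]
-3.4,1.3,4.3,0,0,-0,0,-3.5,6.3,0,0,0,-0,0,-4.4,5.8,0,0,0,-0,0,-5.2,5.1,0,0,0,-0,0,-5.8,4.4,0,0,0,-0,0
-6.3,3.5,0,0,0,-0,0,-6.8,2.6,0,0,0,-0,0,-7.1,1.6,0,0,0,-0,0,-7.2,0.6,0,0,0,-0,0,-7.3,-0.4,0,0,0,-0,0
-7.1,-1.4,0,0,0,-0,0,-6.8,-2.4,0,0,0,-0,0,-6.5,-3.3,0,0,0,-0,0,-5.9,-4.2,0,0,0,-0,0,-5.3,-4.9,0,0,0,-0,0
-4.6,-5.7,0,0,0,-0,0,-3.7,-6.2,0,0,0,-0,0,-2.8,-6.7,0,0,0,-0,0,-1.9,-7,0,0,0,-0,0,-0.8,-7.2,0,0,0,-0,0
0.1,-7.3,0,0,0,-0,0,1.2,-7.1,0,0,0,-0,0,2.1,-7,0,0,0,-0,0,3.1,-6.5,0,0,0,-0,0,4,-6.1,0,0,0,-0,0
```

The wing is being pushed as expected: W≈127°, with the finger 15° behind it.

play_rows:
  series: [-3.4,1.3,4,0,0,0,0,-3.5,6.3,0,0,0,0,0,-4.4,5.8,0,0,0,0,0,-5.2,5.1,0,0,0,0,0,-5.8,4.4,0,0,0,0,0]

```text
clock: 8.68
eef_pos: [554.1, -62.0, 114.1]
tcp_rot: [-3.141, -0.0, 1.623]
contact_force: [-2.3, 2.9, -1.3]
finger_gap: 0.3
gripper_force: 1.5
```

play_rows:
  series: [-6.3,3.5,0,0,0,0,0,-6.8,2.6,0,0,0,0,0,-7.1,1.6,0,0,0,0,0,-7.2,0.6,0,0,0,0,0,-7.3,-0.4,0,0,0,0,0]

```text
clock: 9.1
eef_pos: [564.1, -96.5, 114.5]
tcp_rot: [3.14, -0.0, 1.623]
contact_force: [-1.3, 4.1, -0.1]
finger_gap: -0.4
gripper_force: 1.7
```

```bash
python3 -c "
from h import *
tip(); arc(-15,-120,6,52,113)"
```

```text
[49.83002962 -8.68825965] 114.66093330508835 [3.14008034e+00 1.06659081e-03 1.62124191e+00] [-0.25  0.51  0.47  1.91 -0.32  0.79  0.45]
-4.8,0.4,1.7,0,0,-0,0,-5.1,-1.7,-0,0,0,-0,0,-5,-2.2,-0,0,0,-0,0,-4.7,-2.7,-0,0,0,-0,0,-4.4,-3.2,-0,0,0,-0,0
-4.1,-3.7,-0,0,0,-0,0,-3.6,-4,-0,0,0,-0,0,-3.2,-4.4,-0,0,0,-0,0,-2.7,-4.7,-0,0,0,-0,0,-2.2,-5,-0,0,0,-0,0
-1.7,-5.2,-0,0,0,-0,0,-1.2,-5.3,-0,0,0,-0,0,-0.5,-5.4,-0,0,0,-0,0,-0,-5.5,-0,0,0,-0,0,0.5,-5.4,-0,0,0,-0,0
1.2,-5.3,-0,0,0,-0,0,1.7,-5.2,-0,0,0,-0,0,2.2,-5,-0,0,0,-0,0
```

play_rows:
  series: [-4.8,0.4,1,0,0,0,0,-5.1,-1.7,0,0,0,0,0,-5,-2.2,0,0,0,0,0,-4.7,-2.7,0,0,0,0,0,-4.4,-3.2,0,0,0,0,0]

```text
clock: 9.57
eef_pos: [556.6, -119.1, 113.6]
tcp_rot: [3.139, -0.002, 1.624]
contact_force: [2.5, 7.0, 0.4]
finger_gap: -0.1
gripper_force: 3.2
```

play_rows:
  series: [-4.1,-3.7,0,0,0,0,0,-3.6,-4,0,0,0,0,0,-3.2,-4.4,0,0,0,0,0,-2.7,-4.7,0,0,0,0,0,-2.2,-5,0,0,0,0,0]

```text
clock: 9.98
eef_pos: [538.2, -136.0, 114.5]
tcp_rot: [3.134, -0.0, 1.625]
contact_force: [9.1, 7.0, -0.0]
finger_gap: 0.5
gripper_force: 4.4
```

```bash
python3 -c "
from h import *
tip(); arc(-70,-120,4,52,113)"
```

```text
white [(69, 14, 12), (69, 7, 6), (65, 7, 6), (50, -2, -3), (47, 15, 18), (43, 1, 1), (4, 58, 86), (4, 54, 85), (0, 61, 89), (0, 58, 89), (0, 54, 89), (-2, 61, 93), (-2, 58, 93), (-3, 54, 93), (-6, 62, 96), (-6, 58, 96), (-6, 54, 97)]
red [(0, 47, 90), (0, 43, 90), (-3, 47, 94), (-3, 43, 95), (-7, 47, 98), (-7, 43, 99)]
[ 21.41510172 -45.61863946] 114.59574389252937 [3.13398587e+00 1.38704359e-04 1.62414091e+00] [-0.19  0.48  0.48  1.96 -0.32  0.76  0.53]
-3.2,-3.6,1.6,0,0,-0,0,-1.1,-3.5,-0,0,0,-0,0,-0.9,-3.5,-0,0,0,-0,0,-0.6,-3.6,-0,0,0,-0,0,-0.4,-3.6,-0,0,0,-0,0
-0.1,-3.6,-0,0,0,-0,0,0.1,-3.7,-0,0,0,-0,0,0.4,-3.6,-0,0,0,-0,0,0.7,-3.5,-0,0,0,-0,0,0.8,-3.6,-0,0,0,-0,0
1.2,-3.4,-0,0,0,-0,0,1.4,-3.4,-0,0,0,-0,0,1.6,-3.2,-0,0,0,-0,0
```

play_rows:
  series: [-2.5,-3.6,0,0,0,0,0,-1.1,-3.5,0,0,0,0,0,-0.9,-3.5,0,0,0,0,0,-0.6,-3.6,0,0,0,0,0,0,0,0,0,0,0,0]

```text
clock: 10.45
eef_pos: [520.7, -144.6, 113.8]
tcp_rot: [3.14, 0.002, 1.622]
contact_force: [2.4, 0.1, 0.6]
finger_gap: -0.0
gripper_force: 1.0
```

```bash
python3 -c "
from h import *
tip(); arc(-86,-120,4,52,113)"
```

```text
white [(69, -3, -3), (61, -3, -3), (58, 15, 15), (50, -6, -7), (46, 0, 1), (43, 12, 16), (26, 57, 65), (26, 53, 64), (26, 49, 62), (23, 57, 68), (22, 53, 67), (22, 49, 65), (19, 57, 71), (19, 53, 70), (19, 50, 69), (15, 50, 73)]
red [(22, 42, 62), (22, 38, 60), (18, 42, 66), (18, 39, 64), (15, 46, 72), (15, 42, 71)]
[  4.51895348 -52.50868749] 113.80736586891909 [3.13981133e+00 1.38756793e-03 1.62216675e+00] [-0.18  0.47  0.48  1.99 -0.31  0.75  0.54]
0.6,-0.9,0.8,0,0,-0,0,-0.1,-3.6,0,0,0,-0,0,0.1,-3.6,0,0,0,-0,0,0.4,-3.7,0,0,0,-0,0,0.7,-3.5,0,0,0,-0,0
0.8,-3.5,0,0,0,-0,0,1.2,-3.5,0,0,0,-0,0,1.3,-3.4,0,0,0,-0,0,1.6,-3.2,0,0,0,-0,0
```

The wing jumped 27° ahead of the finger (15° before) and the push force fell from 11 N to 2 N, so one click has been made. I'll back off, rise and verify.

play_rows:
  series: [-3,5,0,0,0,0,0,-10,5,0,0,0,0,0,-15,0,-10,0,0,0,0,-15,0,-30,0,0,0,0,-15,0,-30,0,0,0,0]

```text
clock: 10.92
eef_pos: [532.1, -203.1, 183.5]
tcp_rot: [-3.138, 0.001, 1.622]
contact_force: [1.0, 0.4, 0.4]
finger_gap: 0.1
gripper_force: 0.0
```

play_rows:
  series: [-20,-15,-30,0,0,0,0,-20,-20,-30,0,0,0,0,0,-20,-20,0,0,0,0,0,-15,0,0,0,0,0,0,0,0,0,0,0,0]

```text
clock: 11.33
eef_pos: [462.7, -247.8, 265.4]
tcp_rot: [3.14, 0.001, 1.617]
contact_force: [-0.5, 0.8, 0.7]
finger_gap: -0.2
gripper_force: 0.0
```

```bash
python3 -c "
from h import *
tip(); slab()
c=ctrl.camera('top'); A=cv2.resize(c['image'][140:205,240:320,::-1],(490,398),interpolation=cv2.INTER_CUBIC)
w=ctrl.camera('wrist')['image'][...,::-1]
s=ctrl.camera('scene'); B=cv2.resize(s['image'][175:240,210:275,::-1],(300,300),interpolation=cv2.INTER_CUBIC)
out=np.zeros((600,800,3),np.uint8); out[:288,:384]=cv2.resize(w,(384,288)); out[300:,:300]=B; out[:398,400:800]=A[:,:400]
cv2.imwrite('pics/h.png',out); print(inv(ctrl.read_state()['eef_pos']),ctrl.read_state()['contact_force'])
"
```

```text
white [(69, 0, 0), (65, -7, -6), (58, 7, 8), (58, 0, 0), (54, 7, 8), (50, -2, -3), (50, -10, -12), (46, -6, -8), (42, -9, -13), (19, 57, 71), (19, 53, 70), (19, 50, 69), (15, 61, 76), (15, 57, 75), (15, 53, 74), (15, 50, 73), (11, 57, 78), (11, 54, 78)]
red [(18, 46, 68), (15, 46, 72), (15, 42, 71), (11, 46, 76), (11, 43, 75), (7, 46, 81), (7, 43, 80), (-6, -44, -99), (-7, -55, -97), (-10, -40, -104), (-10, -44, -103), (-10, -48, -103), (-10, -51, -102), (-10, -55, -101), (-11, -59, -101), (-14, -40, -109), (-14, -44, -108), (-14, -47, -107), (-14, -51, -106), (-14, -55, -105), (-14, -58, -104), (-14, -62, -103), (-17, -44, -112), (-18, -47, -111), (-18, -51, -110), (-18, -55, -108), (-18, -58, -107)]
fixture frame rect ((-0.1381683349609375, 35.524391174316406), (87.129638671875, 196.60311889648438), 0.39625653624534607) x -43.937351128833534 43.97181256595691 y -62.50688862550991 133.9354358129152
[ -55.1063849  -149.35364772] [ 0.00611806 -0.05353482  0.88343201]
```

View pics/h.png

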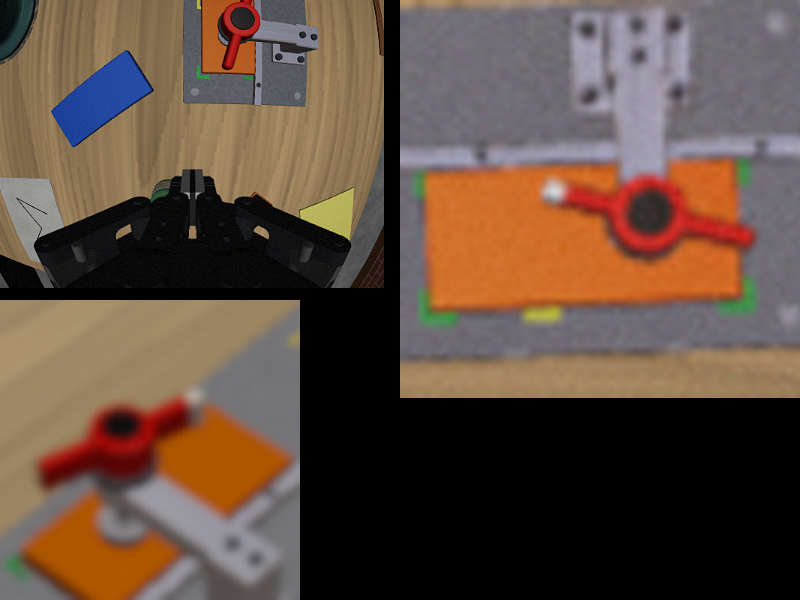

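Slab and foot look right: foot on the slab, green corners visible at (425,180), (440,318), (738,300) and (742,172). The wing rests at W≈286° (4.98 rad), which fits one click. I'll confirm with the collar's index line using a closer view from the wing's -x side.

play_rows:
  series: [30,-10,0,0,0,0,0,35,-15,0,0,0,0,0,35,-15,15,0,0,0,0,35,-10,25,0,0,0,0,30,-5,25,0,0,0,0]

```text
clock: 12.0
eef_pos: [402.3, -82.4, 199.3]
tcp_rot: [3.14, -0.001, 1.624]
contact_force: [0.6, 1.2, 0.5]
finger_gap: 0.1
gripper_force: 0.0
```

```bash
python3 -c "
from h import *
w=ctrl.camera('wrist'); c=w['pose']; print(np.round(c,2).tolist(),w['fx'],w['cx'],w['cy'])
q=np.linalg.inv(np.array(c))@np.array([*O,118,1]); d=np.array([q[0],-q[1],-q[2]]); t=np.arctan2(np.hypot(d[0],d[1]),d[2]); u,v=np.array([w['cx'],w['cy']])+w['fx']*t*d[:2]/np.hypot(d[0],d[1]); print(u,v)
u,v=int(np.clip(u,50,462)),int(np.clip(v,50,334))
cv2.imwrite('pics/i.png',cv2.resize(w['image'][v-50:v+50,u-50:u+50,::-1],(600,600),interpolation=cv2.INTER_CUBIC))"
```

```text
[[1.0, -0.05, -0.01, 398.95], [0.05, 0.96, 0.26, -16.62], [0.0, -0.26, 0.97, 342.72], [0.0, 0.0, 0.0, 1.0]] 297.3186396354542 256.2394434880891 191.2729094642762
384.8561413613156 214.61597833209217
```

View pics/i.png

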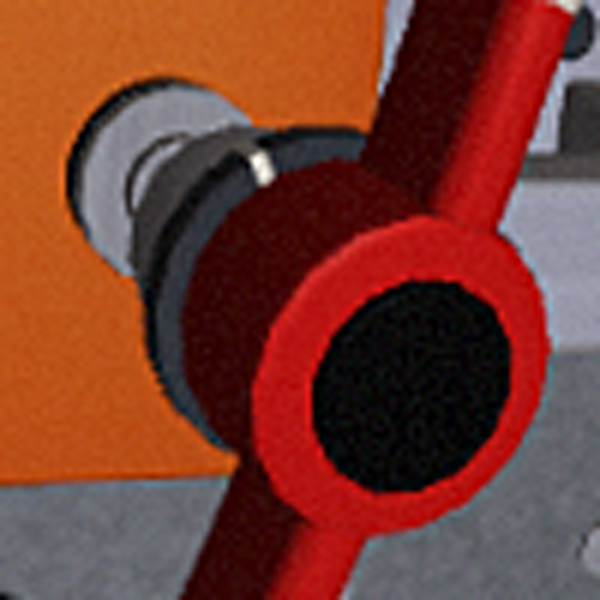

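The white index line at (260,165) sits on the collar at about 115-120°, while the wing points to about 74°. That 45° lag is one click, and the foot is on the slab, so I'm handing in.

```bash
python3 -c "
from cell import ctrl
print(ctrl.job_done())"
```

```text
the job is handed in; nothing more can be done
None
```

The slab is in the green marks, about 0.5 mm off centre and turned under 0.5°. It is clamped after one clutch click, the robot is clear, and the job was handed in at about 12 s; no verdict came back.

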